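Snap the T-handled key onto the clamp screw

ROBOT

A 6-joint arm with a two-finger parallel gripper is mounted at the origin on the work surface. World frame = base frame: x ahead of the robot, y to its left, z up, the work surface at z = 0. Lengths are in m, angles in rad, forces in N, time in s.
With the tool pointing down it reaches from about 0.25 to 0.775 m from the base axis. Payload 4 kg.
Tool frame: the origin (TCP) lies where the fingers leave the gripper's body, on its centre line; the fingertips stand 97 mm ahead of it and the grasp point (between the pads) lies 78 mm ahead of it; z points along the fingers, y is the line along which they close (so a half turn about z gives the same grasp; the last joint's range is limited). The gripper opens to 94 mm and grips with 3 to 60 N. Pads are 16 mm wide; open, the fingers measure 119 mm over their backs; the gripper's body (75 mm by 177 mm) begins 78 mm behind the grasp point.
Start: joints at [-1.424, 0.087, 1.371, -0, 1.684, -0.103], TCP at [0.136, -0.533, 0.303] pointing down, gripper open.
Joint ranges: [-3.1, 3.1], [-0.76, 2.03], [0.27, 2.55], [-1.08, 4.22], [0.17, 2.65], [-2.57, 2.57]. Speed limits (rad/s): [2.79, 2.79, 3.14, 3.14, 3.14, 3.14].

INTERFACE

Orientations are given as [roll, pitch, yaw] about the fixed x, y, z axes, in that order (R = Rz(yaw) Ry(pitch) Rx(roll)).
In Python, from bench import robot, eyes gives the robot as it stands. The module is installed in compiled form; this text tells all that it offers.
- The arm moves only by the tool carry_out, never from a script. Its argument "deltas" is a list of rows, each an object of numbers: "dx", "dy", "dz": the shift along the tool's x, y, z each as a share of 0.02 m, from -1 to 1; "wx", "wy", "wz": the turn, a rotation vector about the tool's x, y, z each as a share of 0.12 rad, from -1 to 1; "gripper": the closure in counts, from 0 (fully open) to 255 (shut). In form: [{"dx": .., "dy": .., "dz": .., "wx": .., "wy": .., "wz": .., "gripper": ..}, ...]. A call has 1 to 20 rows; each row shifts and turns the commanded pose from where the row before left it, along the tool's axes as they then stand; what a row does not reach is not made up. A row lasts 1/12 s, in which the tool goes at most 41.7 mm and 7.16 degrees, less where a joint would pass 70% of its speed; a pose out of reach is approached as far as the arm can. A call with a number of a shift or a turn outside -1 to 1 is refused whole. A call with a gripper value outside its range is refused whole. The fingers move at their own pace and stop on an object; the grip force is fixed at half the most. Time passes only in rows, so rows that do not move let the fingers close. It gives the time, the measured TCP pose, the force, the opening and the grip force at its end, in the units of the state.
- robot.get_obs(): the state, without advancing time (a new reading comes with each control period).
- eyes.snapshot(name): name is "scene" or "top" or "wrist"; returns the picture (400x640x3 uint8, red, green, blue); there is no depth.
- eyes.get_calibration(name): a dict with "fovy" (degrees; the focal length in pixels is half the picture's height over the tangent of half this angle, whatever the lens; pixels are square), "cx", "cy" (the principal point, pixels), "k1" (the pictures are not rectified: a ray, as slopes to the right and down, at radius r is drawn at 1 + k1 r^2 times it, then the intrinsics apply), "R" (3x3) and "t" (3): a world point X has camera coordinates R X + t. Camera axes: x right, y down, z forward; pixel columns grow to the right and rows downward; lengths in m; the calibration is good to about 2 mm. A picture is of the moment at which its call begins: read the wrist's pose just before it. get_calibration takes no time and is no camera call; for the wrist camera it gives the pose at the moment of the call.
- robot.close_job(): hands the job in; it is judged then, once.
The state is a dict: "time": time; "joint_positions": joint angles; "qvel": joint speeds; "joint_torque": joint torques, N m; "tool_pos": TCP position; "ee_rot": TCP orientation; "wrist_force": force on the tool from outside, world axes, zero at the start; "wrist_torque": the same for the moment, N m; "width": finger opening in m; "finger_force": force on a finger pad.
Only numpy, scipy, OpenCV 4.12 (cv2) and the standard library are available. Lean on these libraries where they do the work, as an engineer would, in place of code of your own. Each camera call takes 0.05 s, during which the arm holds its last target. There are 200 camera calls.

TASK

Take the T-handled clamp key from the wooden tray and push it onto the square end of the clamp screw beside the carved panel, fully home so that the spring ball clicks into the sleeve. Feel for the square by turning the key under light pressure rather than ramming it, then let go, leaving it upright on the screw and all the other things where they are.

Things in the scene. Friction and masses are not known exactly. Their poses are not given: they have to be found in the camera images.
- key_grip (a point): The wanted key, standing mouth down in the tray: a wooden T-bar, 26 mm (key's x) by 80 mm (key's y) by 26 mm (z), on a steel sleeve. This point is the bar's centre, 67 mm above the mouth; 80 mm tall in all, 220 g (+-30 %). Under the bar an 18 mm thick neck, 12 mm long, then the square sleeve 36 x 36 x 42 mm, edges parallel to the bar. Hold the bar across its 26 mm; it may tilt a few mm in the grip when pressed.
- key_mouth (a point): Centre of the open lower face of the wanted key's sleeve (in the tray, 6 mm above the bench). A square hole 20 x 20 mm, sides parallel to the sleeve, goes 29 mm up; in each of its four walls a groove 7 to 19 mm above the mouth takes the ball, so that any of four quarter turns fits.
- tray: Fixed wooden tray, 160 x 260 mm, floor 6 mm and rim 18 mm above the bench, in which both keys stand. Origin at the centre of its underside.
- shoulder (a point): Centre of the top of the clamp's round steel collar (46 mm across), 55 mm above the bench; z up, the carved panel (240 x 180 x 22 mm) lies on the clamp's -y side under a steel bar 42 mm wide whose top is 36 mm above the bench. With the key fully home its mouth lies on this shoulder, key_grip 67 mm above it. More than 60 N between key and clamp, all contacts added up, is ramming.
- square_top (a point): Top of the screw's square end, centred 26 mm above the shoulder: 18 x 18 mm, its last 2 mm tapering to 16 mm. Axes are the clamp's: the square itself stands at ANY angle about the vertical (not measured; repeats every 90 degrees). The screw is tight and does not turn. The sleeve drops over only within about 6 degrees of the square's angle, else it stops 24 to 26 mm above home.
- ball (a joint): Spring ball in one face of the square, 13 mm above the shoulder, a dome standing out 3.2 mm. 0 = fully out, grows to 0.0032 m as pressed in; 900 N/m, 2 N preload. The sliding sleeve meets it 18 mm above home; 5 to 15 N pushes on past it, and over the last 5 mm it springs out into the groove.
- gouge: Bystander: carving gouge, 190 mm, lying
- skew: Bystander: carving skew chisel, 210 mm, lying
- jar: Bystander: amber glass jar, 70 mm across, 90 mm tall
- offcut: Bystander: wood offcut 90 x 50 x 22 mm
- knob_key: Bystander: the other key, in the same tray as the wanted one: the same steel sleeve, but a round wooden knob (42 mm across, 82 mm overall height) on top. Leave it. Origin at the centre of its underside
Mind the look-alikes: they are no part of the job. Leave any black, orange or red look-alike of the part that bears key_grip alone.

How it is judged:
By the outcome, as a careful person would: the job done as asked, in the order asked, and still so for the second after the job is handed in, with the robot touching nothing.
It also fails if it takes over 64 s, if anything falls off the work surface, if the arm or the gripper's body presses on something with over 40 N, if the wrist force passes 120 N, or if a joint passes its speed limit or range.

## Working session

There is one attempt and no reset: what is moved stays moved. The work goes in short steps, Python scripts to look and compute and a tool call to move; the robot and the scene stay as the last step left them, time stands still between calls to the robot, and variables do not carry over. Pictures are saved under pics/ and viewed, at most 10 in all, crops included, and the job is handed in when it is done.

Besides the shell and the picture viewer there is one more tool, called as name(argument=value, ...), one argument or row to a line, values as JSON. carry_out: Moves the arm, as the interface text tells. Shift numbers are shares of 0.02 m and turn numbers shares of 0.12 rad, none past 1 either way. Its arguments: {"type":"object","properties":{"deltas":{"type":"array","items":{"type":"object","properties":{"dx":{"type":"number"},"dy":{"type":"number"},"dz":{"type":"number"},"wx":{"type":"number"},"wy":{"type":"number"},"wz":{"type":"number"},"gripper":{"type":"number"}}}}},"required":["deltas"]}

```bash
mkdir -p pics; cat > h.py <<'E'
import numpy as np, cv2
from bench import robot, eyes
def snap(n,f=None):
    c=eyes.get_calibration(n); im=eyes.snapshot(n)[:,:,::-1].copy()
    if f: cv2.imwrite('pics/'+f,im)
    return im,c
def K(c):
    f=200/np.tan(np.radians(c['fovy'])/2); return np.array([[f,0,c['cx']],[0,f,c['cy']],[0,0,1.]])
def ray(c,uv):
    k=np.array([c['k1'],0,0,0,0.]); p=cv2.undistortPoints(np.array([[uv]],float),K(c),k)[0,0]
    R=np.array(c['R']); return -R.T@np.array(c['t']), R.T@np.array([p[0],p[1],1])
def onz(c,uv,z):
    o,d=ray(c,uv); return o+d*(z-o[2])/d[2]
def proj(c,X):
    R=np.array(c['R']); return cv2.projectPoints(np.array(X,float).reshape(-1,1,3),cv2.Rodrigues(R)[0],np.array(c['t'],float),K(c),np.array([c['k1'],0,0,0,0.]))[0][:,0]
E
python3 - <<'E'
from h import *
print(robot.get_obs())
a,c=snap('top','top0.png');b,d=snap('scene','scene0.png')
for q in (c,d): print({k:np.round(v,3).tolist() for k,v in q.items()})
E
```

```text
{'time': 0.0, 'joint_positions': array([-1.42410307e+00,  8.79429907e-02,  1.37221182e+00, -2.99185071e-05,
        1.68359195e+00, -1.03103710e-01]), 'qvel': array([ 0.00052829,  0.00029047,  0.00077652,  0.00083878,  0.00144362,
       -0.00053725]), 'joint_torque': array([-1.68156203e-03, -3.40180600e+01, -3.02431583e+01,  7.16544525e-02,
        3.28214758e-02, -1.52534062e-04]), 'tool_pos': array([ 0.1359022 , -0.53260823,  0.30153204]), 'ee_rot': array([-3.13944692e+00, -1.92126032e-04,  2.49793424e-01]), 'wrist_force': array([-0.44559639, -0.57476111,  1.0213023 ]), 'wrist_torque': array([-0.01737251,  0.00019199, -0.0256073 ]), 'finger_force': 0.0, 'width': 0.09404477538501141}
{'fovy': 50.685, 'cx': 311.903, 'cy': 204.626, 'k1': -0.039, 'R': [[-0.11, -0.994, -0.004], [-0.97, 0.109, -0.218], [0.217, -0.02, -0.976]], 't': [0.158, 0.54, 0.91]}
{'fovy': 47.415, 'cx': 324.285, 'cy': 199.256, 'k1': -0.117, 'R': [[0.052, 0.999, 0.001], [0.806, -0.041, -0.59], [-0.589, 0.031, -0.808]], 't': [-0.109, -0.378, 1.4]}
```

View pics/top0.png

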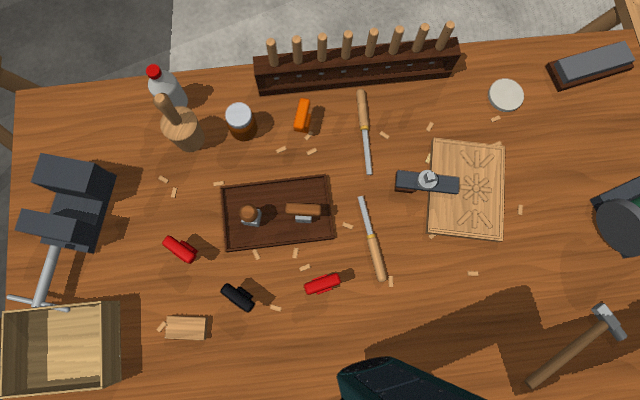

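View pics/scene0.png

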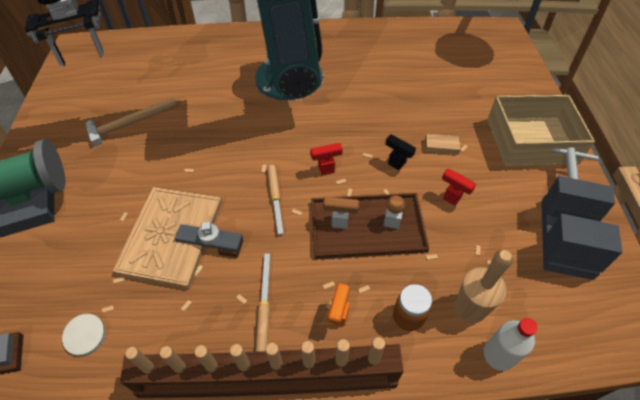

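The top view shows the T-bar key at about (303,210), the knob key at (250,213) and the clamp screw at (428,178). In the scene view the same three are at (341,204), (396,205) and (208,230).

```bash
python3 - <<'E'
from h import *
im,c=snap('top'); im2,d=snap('scene')
g=cv2.cvtColor(im,cv2.COLOR_BGR2HSV)
def tri(p,q):
    o,a=ray(c,p);e,b=ray(d,q);A=np.stack([a,-b],1);s=np.linalg.lstsq(A,e-o,rcond=None)[0]
    P,Q=o+a*s[0],e+b*s[1]; return (P+Q)/2,np.linalg.norm(P-Q)
print('bar',tri((303,210),(341,204)),'on z',onz(c,(303,210),.086))
print('ends',onz(c,(286,209),.086),onz(c,(321,210),.086))
print('screw',tri((428,177),(208,229)),onz(c,(428,177),.081))
print('tray',[onz(c,p,.018).round(3) for p in ((221,186),(328,176),(336,242),(227,251))])
print('clampbar',[onz(c,p,.036).round(3) for p in ((398,171),(460,177),(458,193),(395,187))])
print('knob',onz(c,(249,211),.086))
print(snap('wrist','w0.png')[1])
cv2.imwrite('pics/c1.png',np.hstack([cv2.resize(im[170:260,215:345],None,fx=3,fy=3,interpolation=2),cv2.resize(im[140:230,390:500],None,fx=3,fy=3,interpolation=2)]))
E
```

```text
bar (array([0.54163825, 0.118905  , 0.07297129]), np.float64(0.0003348561447094572)) on z [0.53889272 0.11903996 0.086     ]
ends [0.54537401 0.15645915 0.086     ] [0.53443116 0.07920778 0.086     ]
screw (array([ 0.58878236, -0.1776711 ,  0.06532592]), np.float64(0.00022566885521910985)) [ 0.58469962 -0.17264972  0.081     ]
tray [array([0.635, 0.311, 0.018]), array([0.631, 0.05 , 0.018]), array([0.468, 0.05 , 0.018]), array([0.475, 0.307, 0.018])]
clampbar [array([ 0.619, -0.117,  0.036]), array([ 0.588, -0.263,  0.036]), array([ 0.549, -0.251,  0.036]), array([ 0.581, -0.104,  0.036])]
knob [0.55001845 0.23892281 0.086     ]
{'fovy': 65.26986178539592, 'cx': 322.6791329911992, 'cy': 197.92953227829193, 'k1': 0.003168847249981866, 'R': array([[ 2.48180278e-01, -9.68713433e-01, -9.13205931e-04],
       [-9.43292585e-01, -2.41881896e-01,  2.27359290e-01],
       [-2.20466886e-01, -5.55646715e-02, -9.73810515e-01]]), 't': array([-0.5495787 , -0.02346029,  0.3890753 ])}
```

View pics/c1.png

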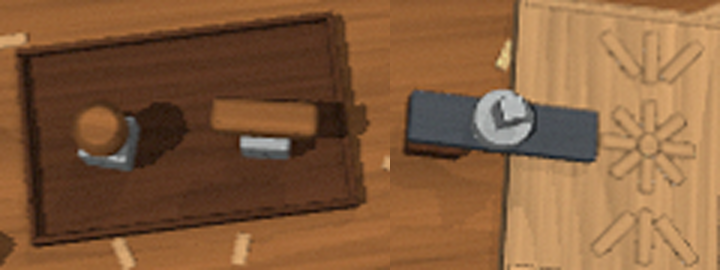

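The crop shows a bar lying almost along the tray's long side. The screw's square is visibly rotated, with its bright top at crop (512,105). Next I'll take a close look over the screw.

carry_out(
  deltas=[
    {"wz": -0.98},
    {"wz": -0.98},
    {"wz": -0.98},
    {"wz": -0.98},
    {"wz": -0.98},
    {"wz": -0.98},
    {"wz": -0.98},
    {"wz": -0.98},
    {"wz": -0.98},
    {"wz": -0.98},
  ],
)

```text
invalid input
```

carry_out(
  deltas=[
    {"dx": 0.92, "dy": 0.98, "dz": 0.08},
    {"dx": 0.92, "dy": 0.98, "dz": 0.08},
    {"dx": 0.92, "dy": 0.98, "dz": 0.08},
    {"dx": 0.92, "dy": 0.98, "dz": 0.08},
    {"dx": 0.92, "dy": 0.98, "dz": 0.08},
    {"dx": 0.92, "dy": 0.98, "dz": 0.08},
    {"dx": 0.92, "dy": 0.98, "dz": 0.08},
    {"dx": 0.92, "dy": 0.98, "dz": 0.08},
    {"dx": 0.92, "dy": 0.98, "dz": 0.08},
    {"dx": 0.92, "dy": 0.98, "dz": 0.08},
    {"dx": 0.92, "dy": 0.98, "dz": 0.08},
    {"dx": 0.92, "dy": 0.98, "dz": 0.08},
    {"dx": 0.92, "dy": 0.98, "dz": 0.08},
    {"dx": 0.92, "dy": 0.98, "dz": 0.08},
    {"dx": 0.92, "dy": 0.98, "dz": 0.08},
    {"dx": 0.92, "dy": 0.98, "dz": 0.08},
    {"dx": 0.92, "dy": 0.98, "dz": 0.08},
    {"dx": 0.92, "dy": 0.98, "dz": 0.08},
    {"dx": 0.92, "dy": 0.98, "dz": 0.08},
    {"dx": 0.92, "dy": 0.98, "dz": 0.08},
  ],
)

```text
invalid input
```

carry_out(
  deltas=[
    {},
    {},
    {},
  ],
)

```text
invalid input
```

```bash
python3 - <<'E'
from h import *
o=robot.get_obs();print(o['time'],o['tool_pos'],o['ee_rot'],o['wrist_force'],o['wrist_torque'])
im,c=snap('wrist','w1.png')
np.savez('w1.npz',**c)
p=proj(c,[[.585,-.173,.081]])[0];print(p)
x,y=p.astype(int);x0,y0=max(x-80,0),max(y-60,0);print(x0,y0)
cv2.imwrite('pics/w1c.png',cv2.resize(im[y0:y0+120,x0:x0+160],None,fx=5,fy=5,interpolation=2))
E
```

```text
0.25 [ 0.13592812 -0.53280271  0.30211989] [-3.14058861e+00 -9.10960457e-05  2.49807956e-01] [ 0.039393   -0.95227473  0.34987214] [-0.06549088  0.00737602  0.00312781]
[ -75.87754733 -668.20487919]
0 0
```

View pics/w1c.png

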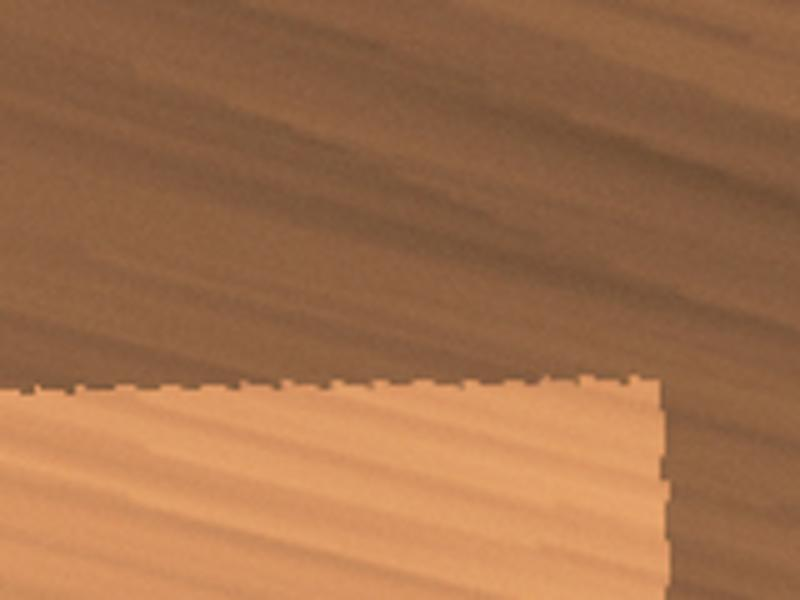

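The crop shows only bare bench and the shadow's edge, because the moves were refused as invalid and the arm hasn't moved. The rows probably need every field, so I'll try one full row.

carry_out(
  deltas=[
    {"dx": 0, "dy": 0, "dz": 0, "wx": 0, "wy": 0, "wz": -0.98, "gripper": 0},
    {"dx": 0, "dy": 0, "dz": 0, "wx": 0, "wy": 0, "wz": -0.98, "gripper": 0},
    {"dx": 0, "dy": 0, "dz": 0, "wx": 0, "wy": 0, "wz": -0.98, "gripper": 0},
    {"dx": 0, "dy": 0, "dz": 0, "wx": 0, "wy": 0, "wz": -0.98, "gripper": 0},
    {"dx": 0, "dy": 0, "dz": 0, "wx": 0, "wy": 0, "wz": -0.98, "gripper": 0},
    {"dx": 0, "dy": 0, "dz": 0, "wx": 0, "wy": 0, "wz": -0.98, "gripper": 0},
    {"dx": 0, "dy": 0, "dz": 0, "wx": 0, "wy": 0, "wz": -0.98, "gripper": 0},
    {"dx": 0, "dy": 0, "dz": 0, "wx": 0, "wy": 0, "wz": -0.98, "gripper": 0},
    {"dx": 0, "dy": 0, "dz": 0, "wx": 0, "wy": 0, "wz": -0.98, "gripper": 0},
    {"dx": 0, "dy": 0, "dz": 0, "wx": 0, "wy": 0, "wz": -0.98, "gripper": 0},
  ],
)

```text
time: 1.13
tool_pos: [0.136, -0.5329, 0.3026]
ee_rot: [-3.142, -0.0, 1.432]
wrist_force: [0.1, 1.1, 0.7]
width: 0.0937
finger_force: 0.0
```

carry_out(
  deltas=[
    {"dx": 0.92, "dy": 0.98, "dz": 0.08, "wx": 0, "wy": 0, "wz": 0, "gripper": 0},
    {"dx": 0.92, "dy": 0.98, "dz": 0.08, "wx": 0, "wy": 0, "wz": 0, "gripper": 0},
    {"dx": 0.92, "dy": 0.98, "dz": 0.08, "wx": 0, "wy": 0, "wz": 0, "gripper": 0},
    {"dx": 0.92, "dy": 0.98, "dz": 0.08, "wx": 0, "wy": 0, "wz": 0, "gripper": 0},
    {"dx": 0.92, "dy": 0.98, "dz": 0.08, "wx": 0, "wy": 0, "wz": 0, "gripper": 0},
    {"dx": 0.92, "dy": 0.98, "dz": 0.08, "wx": 0, "wy": 0, "wz": 0, "gripper": 0},
    {"dx": 0.92, "dy": 0.98, "dz": 0.08, "wx": 0, "wy": 0, "wz": 0, "gripper": 0},
    {"dx": 0.92, "dy": 0.98, "dz": 0.08, "wx": 0, "wy": 0, "wz": 0, "gripper": 0},
    {"dx": 0.92, "dy": 0.98, "dz": 0.08, "wx": 0, "wy": 0, "wz": 0, "gripper": 0},
    {"dx": 0.92, "dy": 0.98, "dz": 0.08, "wx": 0, "wy": 0, "wz": 0, "gripper": 0},
    {"dx": 0.92, "dy": 0.98, "dz": 0.08, "wx": 0, "wy": 0, "wz": 0, "gripper": 0},
    {"dx": 0.92, "dy": 0.98, "dz": 0.08, "wx": 0, "wy": 0, "wz": 0, "gripper": 0},
    {"dx": 0.92, "dy": 0.98, "dz": 0.08, "wx": 0, "wy": 0, "wz": 0, "gripper": 0},
    {"dx": 0.92, "dy": 0.98, "dz": 0.08, "wx": 0, "wy": 0, "wz": 0, "gripper": 0},
    {"dx": 0.92, "dy": 0.98, "dz": 0.08, "wx": 0, "wy": 0, "wz": 0, "gripper": 0},
    {"dx": 0.92, "dy": 0.98, "dz": 0.08, "wx": 0, "wy": 0, "wz": 0, "gripper": 0},
    {"dx": 0.92, "dy": 0.98, "dz": 0.08, "wx": 0, "wy": 0, "wz": 0, "gripper": 0},
    {"dx": 0.92, "dy": 0.98, "dz": 0.08, "wx": 0, "wy": 0, "wz": 0, "gripper": 0},
    {"dx": 0.92, "dy": 0.98, "dz": 0.08, "wx": 0, "wy": 0, "wz": 0, "gripper": 0},
    {"dx": 0, "dy": 0, "dz": 0, "wx": 0, "wy": 0, "wz": 0, "gripper": 0},
  ],
)

```text
time: 2.8
tool_pos: [0.5578, -0.2377, 0.2711]
ee_rot: [3.141, -0.002, 1.431]
wrist_force: [-0.3, 0.7, -0.5]
width: 0.0939
finger_force: 0.0
```

```bash
python3 - <<'E'
from h import *
import pickle
o=robot.get_obs();print(o['time'],o['tool_pos'],o['ee_rot'],o['wrist_force'],o['wrist_torque'],abs(o['qvel']).max())
im,c=snap('wrist','w1.png')
pickle.dump(c,open('w1.pkl','wb'))
p=proj(c,[[.585,-.173,.081]])[0];print(p)
x,y=p.astype(int);x0,y0=max(x-60,0),max(y-45,0);print(x0,y0)
cv2.imwrite('pics/w1c.png',cv2.resize(im[y0:y0+90,x0:x0+120],None,fx=6,fy=6,interpolation=2))
E
```

```text
2.8 [ 0.55777557 -0.23774314  0.27113347] [ 3.14136887e+00 -2.36687332e-03  1.43052235e+00] [-0.2790374   0.68124717 -0.49468591] [-0.049305   -0.02634634 -0.00751856] 0.05834485288920774
[343.03570221 122.83562278]
283 77
```

View pics/w1c.png

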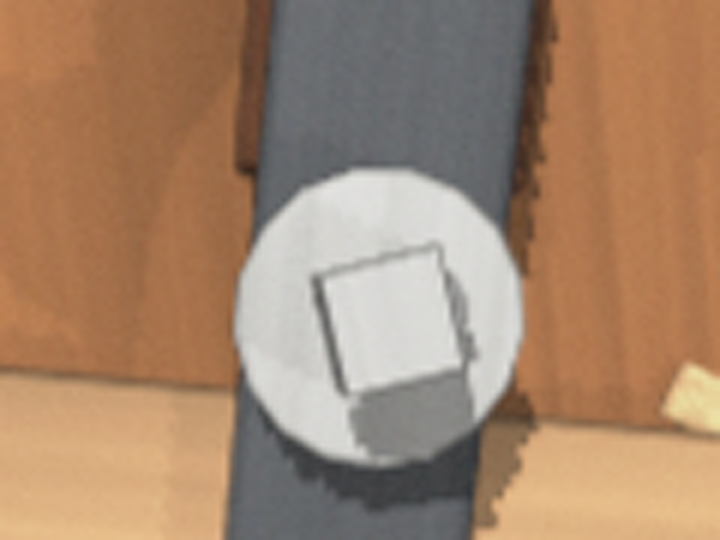

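The crop shows the collar disc centred at about (380,317). The square's top has corners near (324,278), (440,247), (462,363) and (348,392).

```bash
cat >> h.py <<'E'
def go(P,yaw):
    o=robot.get_obs(); y=o['ee_rot'][2]; d=np.array(P)-o['tool_pos']
    s=lambda y:np.round([(d[0]*np.cos(y)+d[1]*np.sin(y))/.02,(d[0]*np.sin(y)-d[1]*np.cos(y))/.02,-d[2]/.02],2)
    print('rows shift (old yaw)',s(y),'(new yaw)',s(yaw),'wz',round(-(yaw-y)/.12,2))
E
python3 - <<'E'
from h import *
import pickle
c=pickle.load(open('w1.pkl','rb')); f=lambda u,v:(283+u/6,77+v/6)
P=[onz(c,f(*p),.081) for p in ((324,278),(440,247),(462,363),(348,392))]
for i in range(4):
    d=P[(i+1)%4]-P[i];print(np.linalg.norm(d),np.degrees(np.arctan2(d[1],d[0]))%90)
print('sq',np.mean(P,0),'collar',onz(c,f(380,317),.055), 'diam',np.linalg.norm(onz(c,f(237,317),.055)-onz(c,f(522,317),.055)))
go([.54,.119-.05,.27],1.43)
E
```

```text
0.01681796657928352 6.6170160113233045
0.016413055933099115 4.440218226789867
0.016709604205704828 6.132699040673856
0.01626810522156569 4.804800383256605
sq [ 0.58889663 -0.17987109  0.081     ] collar [ 0.58893843 -0.17974265  0.055     ] diam 0.04429036799323587
rows shift (old yaw) [15.14 -2.98  0.07] (new yaw) [15.14 -2.97  0.07] wz -0.01
```

The square is 16.5 mm wide against the 16 mm expected. Its centre at (0.589,-0.180) agrees with the collar, and it stands 5.5° off the axes modulo 90°. Next, the key.

carry_out(
  deltas=[
    {"dx": 1, "dy": -0.2, "dz": 0, "wx": 0, "wy": 0, "wz": 0, "gripper": 0},
    {"dx": 1, "dy": -0.2, "dz": 0, "wx": 0, "wy": 0, "wz": 0, "gripper": 0},
    {"dx": 1, "dy": -0.2, "dz": 0, "wx": 0, "wy": 0, "wz": 0, "gripper": 0},
    {"dx": 1, "dy": -0.2, "dz": 0, "wx": 0, "wy": 0, "wz": 0, "gripper": 0},
    {"dx": 1, "dy": -0.2, "dz": 0, "wx": 0, "wy": 0, "wz": 0, "gripper": 0},
    {"dx": 1, "dy": -0.2, "dz": 0, "wx": 0, "wy": 0, "wz": 0, "gripper": 0},
    {"dx": 1, "dy": -0.2, "dz": 0, "wx": 0, "wy": 0, "wz": 0, "gripper": 0},
    {"dx": 1, "dy": -0.2, "dz": 0, "wx": 0, "wy": 0, "wz": 0, "gripper": 0},
    {"dx": 1, "dy": -0.2, "dz": 0, "wx": 0, "wy": 0, "wz": 0, "gripper": 0},
    {"dx": 1, "dy": -0.2, "dz": 0, "wx": 0, "wy": 0, "wz": 0, "gripper": 0},
    {"dx": 1, "dy": -0.2, "dz": 0, "wx": 0, "wy": 0, "wz": 0, "gripper": 0},
    {"dx": 1, "dy": -0.2, "dz": 0, "wx": 0, "wy": 0, "wz": 0, "gripper": 0},
    {"dx": 1, "dy": -0.2, "dz": 0, "wx": 0, "wy": 0, "wz": 0, "gripper": 0},
    {"dx": 1, "dy": -0.2, "dz": 0, "wx": 0, "wy": 0, "wz": 0, "gripper": 0},
    {"dx": 1, "dy": -0.2, "dz": 0, "wx": 0, "wy": 0, "wz": 0, "gripper": 0},
    {"dx": 0, "dy": 0, "dz": 0, "wx": 0, "wy": 0, "wz": 0, "gripper": 0},
    {"dx": 0, "dy": 0, "dz": 0, "wx": 0, "wy": 0, "wz": 0, "gripper": 0},
  ],
)

```text
time: 4.27
tool_pos: [0.5386, 0.0644, 0.2724]
ee_rot: [3.141, 0.001, 1.427]
wrist_force: [0.4, -0.1, 0.8]
width: 0.0938
finger_force: 0.0
```

```bash
python3 - <<'E'
from h import *
import pickle
o=robot.get_obs();print(o['time'],o['tool_pos'],o['ee_rot'],o['wrist_force'])
im,c=snap('wrist','w2.png')
pickle.dump(c,open('w2.pkl','wb'))
p=proj(c,[[.54,.119,.086]])[0];print(p)
x,y=p.astype(int);x0,y0=max(x-90,0),max(y-65,0);print(x0,y0)
cv2.imwrite('pics/w2c.png',cv2.resize(im[y0:y0+130,x0:x0+180],None,fx=4,fy=4,interpolation=2))
E
```

```text
4.2667 [0.53858707 0.0644101  0.27244116] [3.14126945e+00 1.00774089e-03 1.42658828e+00] [ 0.43550238 -0.11941638  0.80083161]
[314.24001082 138.72133617]
224 73
```

View pics/w2c.png

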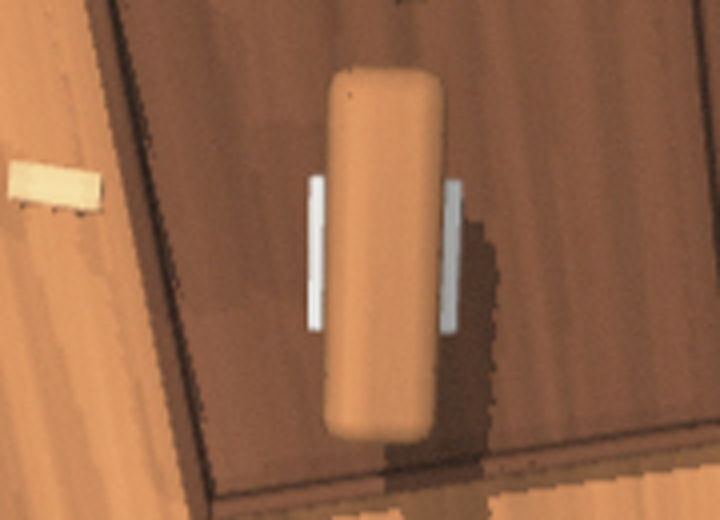

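The crop shows the bar with corners near (329,70), (443,72), (435,440) and (323,438), and the sleeve edges parallel to it on both sides.

```bash
python3 - <<'E'
from h import *
import pickle
c=pickle.load(open('w2.pkl','rb')); f=lambda u,v:(224+u/4,73+v/4)
P=[onz(c,f(*p),.086) for p in ((329,70),(443,72),(435,440),(323,438))]
for i in range(4):
    d=P[(i+1)%4]-P[i];print(np.linalg.norm(d),np.degrees(np.arctan2(d[1],d[0])))
print(np.mean(P,0), 'cam',ray(c,(0,0))[0], 'sleeve c z.048', onz(c,f((308+460)/2,(176+332)/2),.048))
for u in ((308,176),(308,330),(460,180),(456,333)): print(onz(c,f(*u),.048))
m=np.mean(P,0); go([m[0],m[1],.073+.078],1.43)
E
```

```text
0.023251732704483604 -9.152695413703317
0.07626197788350904 -99.00421798700542
0.024417603997494236 170.74860743538756
0.07622580957633815 80.1195228624672
[0.54453012 0.11871151 0.086     ] cam [0.54850454 0.12964477 0.35412249] sleeve c z.048 [0.54459344 0.11877871 0.048     ]
[0.52937739 0.13932137 0.048     ]
[0.523614   0.10341747 0.048     ]
[0.56494541 0.13326625 0.048     ]
[0.55924853 0.09754118 0.048     ]
rows shift (old yaw) [ 2.76 -0.11  6.07] (new yaw) [ 2.76 -0.1   6.07] wz -0.04
```

carry_out(
  deltas=[
    {"dx": 0.92, "dy": -0.04, "dz": 0, "wx": 0, "wy": 0, "wz": 0.14, "gripper": 0},
    {"dx": 0.92, "dy": -0.04, "dz": 0, "wx": 0, "wy": 0, "wz": 0, "gripper": 0},
    {"dx": 0.92, "dy": -0.04, "dz": 0, "wx": 0, "wy": 0, "wz": 0, "gripper": 0},
    {"dx": 0, "dy": 0, "dz": 1, "wx": 0, "wy": 0, "wz": 0, "gripper": 0},
    {"dx": 0, "dy": 0, "dz": 1, "wx": 0, "wy": 0, "wz": 0, "gripper": 0},
    {"dx": 0, "dy": 0, "dz": 1, "wx": 0, "wy": 0, "wz": 0, "gripper": 0},
    {"dx": 0, "dy": 0, "dz": 1, "wx": 0, "wy": 0, "wz": 0, "gripper": 0},
    {"dx": 0, "dy": 0, "dz": 1, "wx": 0, "wy": 0, "wz": 0, "gripper": 0},
    {"dx": 0, "dy": 0, "dz": 0.5, "wx": 0, "wy": 0, "wz": 0, "gripper": 0},
    {"dx": 0, "dy": 0, "dz": 0.5, "wx": 0, "wy": 0, "wz": 0, "gripper": 0},
    {"dx": 0, "dy": 0, "dz": 0, "wx": 0, "wy": 0, "wz": 0, "gripper": 0},
    {"dx": 0, "dy": 0, "dz": 0, "wx": 0, "wy": 0, "wz": 0, "gripper": 0},
    {"dx": 0, "dy": 0, "dz": 0, "wx": 0, "wy": 0, "wz": 0, "gripper": 0},
  ],
)

```text
time: 5.4
tool_pos: [0.546, 0.1194, 0.1536]
ee_rot: [3.139, -0.0, 1.409]
wrist_force: [0.7, 0.0, 0.0]
width: 0.094
finger_force: 0.0
```

```bash
python3 - <<'E'
from h import *
o=robot.get_obs();print(o['tool_pos'],o['ee_rot'],o['wrist_force']); go([.5446,.1187,.151],1.410)
E
```

```text
[0.54596812 0.11937481 0.15362704] [ 3.13920669e+00 -4.92875294e-04  1.40860681e+00] [0.68244972 0.04883567 0.00328393]
rows shift (old yaw) [-0.04 -0.06  0.13] (new yaw) [-0.04 -0.06  0.13] wz -0.01
```

carry_out(
  deltas=[
    {"dx": -0.04, "dy": -0.06, "dz": 0.13, "wx": 0, "wy": 0, "wz": 0, "gripper": 0},
    {"dx": 0, "dy": 0, "dz": 0, "wx": 0, "wy": 0, "wz": 0, "gripper": 255},
    {"dx": 0, "dy": 0, "dz": 0, "wx": 0, "wy": 0, "wz": 0, "gripper": 255},
    {"dx": 0, "dy": 0, "dz": 0, "wx": 0, "wy": 0, "wz": 0, "gripper": 255},
    {"dx": 0, "dy": 0, "dz": 0, "wx": 0, "wy": 0, "wz": 0, "gripper": 255},
    {"dx": 0, "dy": 0, "dz": 0, "wx": 0, "wy": 0, "wz": 0, "gripper": 255},
    {"dx": 0, "dy": 0, "dz": 0, "wx": 0, "wy": 0, "wz": 0, "gripper": 255},
    {"dx": 0, "dy": 0, "dz": 0, "wx": 0, "wy": 0, "wz": 0, "gripper": 255},
    {"dx": 0, "dy": 0, "dz": 0, "wx": 0, "wy": 0, "wz": 0, "gripper": 255},
    {"dx": 0, "dy": 0, "dz": 0, "wx": 0, "wy": 0, "wz": 0, "gripper": 255},
  ],
)

```text
time: 6.23
tool_pos: [0.5438, 0.119, 0.1496]
ee_rot: [-3.142, 0.0, 1.409]
wrist_force: [-1.0, 0.6, 0.9]
width: 0.0376
finger_force: 0.0
```

carry_out(
  deltas=[
    {"dx": 0, "dy": 0, "dz": 0, "wx": 0, "wy": 0, "wz": 0, "gripper": 255},
    {"dx": 0, "dy": 0, "dz": 0, "wx": 0, "wy": 0, "wz": 0, "gripper": 255},
    {"dx": 0, "dy": 0, "dz": 0, "wx": 0, "wy": 0, "wz": 0, "gripper": 255},
    {"dx": 0, "dy": 0, "dz": 0, "wx": 0, "wy": 0, "wz": 0, "gripper": 255},
    {"dx": 0, "dy": 0, "dz": 0, "wx": 0, "wy": 0, "wz": 0, "gripper": 255},
    {"dx": 0, "dy": 0, "dz": 0, "wx": 0, "wy": 0, "wz": 0, "gripper": 255},
  ],
)

```text
time: 6.73
tool_pos: [0.5438, 0.119, 0.1496]
ee_rot: [-3.142, 0.0, 1.409]
wrist_force: [-1.4, 0.3, -1.5]
width: 0.0262
finger_force: 30.0
```

Gripped at 26.2 mm. Now I'll lift and carry it to the screw.

carry_out(
  deltas=[
    {"dx": 0, "dy": 0, "dz": -0.5, "wx": 0, "wy": 0, "wz": 0, "gripper": 255},
    {"dx": 0, "dy": 0, "dz": -1, "wx": 0, "wy": 0, "wz": 0, "gripper": 255},
    {"dx": 0, "dy": 0, "dz": -1, "wx": 0, "wy": 0, "wz": 0, "gripper": 255},
    {"dx": 0, "dy": 0, "dz": -1, "wx": 0, "wy": 0, "wz": 0, "gripper": 255},
    {"dx": 0, "dy": 0, "dz": -1, "wx": 0, "wy": 0, "wz": 0, "gripper": 255},
    {"dx": 0, "dy": 0, "dz": -0.5, "wx": 0, "wy": 0, "wz": 0, "gripper": 255},
    {"dx": -0.5, "dy": 0.16, "dz": 0, "wx": 0, "wy": 0, "wz": 0, "gripper": 255},
    {"dx": -1, "dy": 0.32, "dz": 0, "wx": 0, "wy": 0, "wz": 0, "gripper": 255},
    {"dx": -1, "dy": 0.32, "dz": 0, "wx": 0, "wy": 0, "wz": 0, "gripper": 255},
    {"dx": -1, "dy": 0.32, "dz": 0, "wx": 0, "wy": 0, "wz": 0, "gripper": 255},
    {"dx": -1, "dy": 0.32, "dz": 0, "wx": 0, "wy": 0, "wz": 0, "gripper": 255},
    {"dx": -1, "dy": 0.32, "dz": 0, "wx": 0, "wy": 0, "wz": 0, "gripper": 255},
    {"dx": -1, "dy": 0.32, "dz": 0, "wx": 0, "wy": 0, "wz": 0, "gripper": 255},
    {"dx": -1, "dy": 0.32, "dz": 0, "wx": 0, "wy": 0, "wz": 0, "gripper": 255},
    {"dx": -1, "dy": 0.32, "dz": 0, "wx": 0, "wy": 0, "wz": 0, "gripper": 255},
    {"dx": -1, "dy": 0.32, "dz": 0, "wx": 0, "wy": 0, "wz": 0, "gripper": 255},
    {"dx": -1, "dy": 0.32, "dz": 0, "wx": 0, "wy": 0, "wz": 0, "gripper": 255},
    {"dx": -1, "dy": 0.32, "dz": 0, "wx": 0, "wy": 0, "wz": 0, "gripper": 255},
    {"dx": -1, "dy": 0.32, "dz": 0, "wx": 0, "wy": 0, "wz": 0, "gripper": 255},
    {"dx": -0.9, "dy": 0.28, "dz": 0, "wx": 0, "wy": 0, "wz": 0, "gripper": 255},
  ],
)

```text
time: 8.4
tool_pos: [0.5844, -0.1613, 0.2475]
ee_rot: [-3.138, 0.0, 1.408]
wrist_force: [0.4, 0.6, -1.8]
width: 0.0255
finger_force: 30.0
```

carry_out(
  deltas=[
    {"dx": 0, "dy": 0, "dz": 0, "wx": 0, "wy": 0, "wz": -0.72, "gripper": 255},
    {"dx": 0, "dy": 0, "dz": 0, "wx": 0, "wy": 0, "wz": -0.72, "gripper": 255},
    {"dx": 0, "dy": 0, "dz": 0, "wx": 0, "wy": 0, "wz": -0.72, "gripper": 255},
    {"dx": 0, "dy": 0, "dz": 0, "wx": 0, "wy": 0, "wz": 0, "gripper": 255},
    {"dx": 0, "dy": 0, "dz": 0, "wx": 0, "wy": 0, "wz": 0, "gripper": 255},
  ],
)

```text
time: 8.82
tool_pos: [0.5845, -0.1598, 0.2481]
ee_rot: [-3.139, -0.001, 1.665]
wrist_force: [-0.5, -0.9, -1.9]
width: 0.0256
finger_force: 30.0
```

```bash
python3 - <<'E'
from h import *
import pickle
for i in range(3):
    o=robot.get_obs();print(o['time'],o['tool_pos'],o['ee_rot'],o['wrist_force'],o['wrist_torque'],o['width'])
    im,c=snap('wrist','w3.png'); s,d=snap('scene','s3.png')
pickle.dump((c,d),open('w3.pkl','wb'))
go([.589,-.180,.240],1.667)
p=proj(d,[[.589,-.180,.1]])[0].astype(int); print('scene crop',p)
x0,y0=p[0]-50,p[1]-65
A=cv2.resize(im[0:400,160:480],None,fx=1.5,fy=1.5); B=cv2.resize(s[y0:y0+120,x0:x0+64],(320,600),interpolation=2)
cv2.imwrite('pics/w3c.png',np.hstack([A[:600],B])); print(x0,y0)
E
```

```text
8.8167 [ 0.5845086  -0.15981514  0.24808107] [-3.13903544e+00 -7.91422578e-04  1.66543006e+00] [-0.48677965 -0.93654776 -1.93478308] [ 0.00603471 -0.07859495 -0.01856621] 0.02555519208644129
8.9167 [ 0.58480333 -0.15949606  0.24876729] [-3.14018174e+00 -3.93292546e-04  1.66632745e+00] [-0.6504471  -0.47663049 -2.37855276] [-0.04062828 -0.07682488  0.03974715] 0.025660589061710676
9.0167 [ 0.58500442 -0.15931717  0.24929799] [-3.14100660e+00 -1.00069007e-04  1.66721623e+00] [ 0.64716802 -0.24032687 -2.74287106] [-0.02304434 -0.0736956   0.06215151] 0.025818561604712978
rows shift (old yaw) [-1.05  0.09  0.48] (new yaw) [-1.05  0.09  0.48] wz 0.01
scene crop [203 220]
153 155
```

View pics/w3c.png

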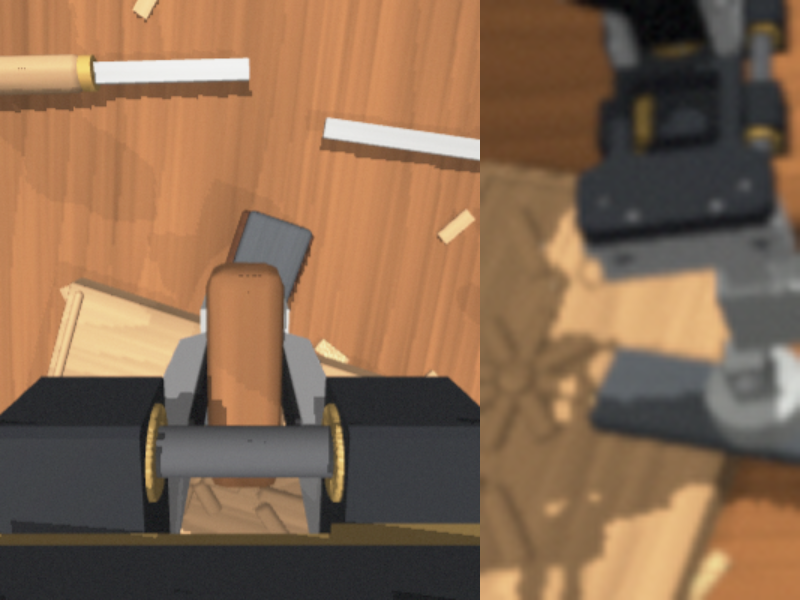

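The wrist view shows the bar between the fingers, with its sides at crop x≈207 and 283 and its far end at row≈268. The scene view shows the held sleeve above and a little beside the screw. Now I'll check the wrist camera's bias using the held bar.

```bash
python3 - <<'E'
from h import *
import pickle
c,d=pickle.load(open('w3.pkl','rb'))
T=np.array([.5849,-.1594,.2490]);y=1.667
X=np.array([np.cos(y),np.sin(y)]);Y=np.array([np.sin(y),-np.cos(y)])
for p in ((207,330),(283,330),(210,300),(281,300),(245,275),(245,266)):
    P=onz(c,(160+p[0]/1.5,p[1]/1.5),T[2]-.065); q=(P-T)[:2]; print(p,'toolx %.4f tooly %.4f'%(q@X,q@Y))
im=cv2.imread('pics/w3.png'); 
for r in (200,210,220): print(r,np.flatnonzero((im[r,260:390,2].astype(int)-im[r,260:390,0]>35))[[0,-1]]+260)
# sleeve in scene: expected projections of sleeve corners
E
```

```text
(207, 330) toolx 0.0202 tooly -0.0114
(283, 330) toolx 0.0203 tooly 0.0135
(210, 300) toolx 0.0303 tooly -0.0103
(281, 300) toolx 0.0304 tooly 0.0126
(245, 275) toolx 0.0386 tooly 0.0010
(245, 266) toolx 0.0415 tooly 0.0010
200 [260 389]
210 [260 389]
220 [260 389]
```

carry_out(
  deltas=[
    {"dx": -0.5, "dy": 0.02, "dz": 0, "wx": 0, "wy": 0, "wz": 0, "gripper": 255},
    {"dx": -0.52, "dy": 0.03, "dz": 0, "wx": 0, "wy": 0, "wz": 0, "gripper": 255},
    {"dx": 0, "dy": 0, "dz": 0.4, "wx": 0, "wy": 0, "wz": 0, "gripper": 255},
    {"dx": 0, "dy": 0, "dz": 0.4, "wx": 0, "wy": 0, "wz": 0, "gripper": 255},
    {"dx": 0, "dy": 0, "dz": 0, "wx": 0, "wy": 0, "wz": 0, "gripper": 255},
    {"dx": 0, "dy": 0, "dz": 0, "wx": 0, "wy": 0, "wz": 0, "gripper": 255},
    {"dx": 0, "dy": 0, "dz": 0, "wx": 0, "wy": 0, "wz": 0, "gripper": 255},
    {"dx": 0, "dy": 0, "dz": 0, "wx": 0, "wy": 0, "wz": 0, "gripper": 255},
  ],
)

```text
time: 9.78
tool_pos: [0.5882, -0.1793, 0.2339]
ee_rot: [3.141, 0.0, 1.669]
wrist_force: [-0.2, 0.1, -2.1]
width: 0.0255
finger_force: 30.0
```

```bash
python3 - <<'E'
from h import *
import pickle
for i in range(4):
    o=robot.get_obs();print(o['time'],o['tool_pos'],o['ee_rot'],o['wrist_force']); s,d=snap('top' if i%2 else 'scene','s4_%d.png'%i)
    if i%2==0: S,D=s,d
    else: T,C=s,d
go([.5878,-.1797,.230],1.667)
p=proj(D,[[.588,-.180,.08]])[0].astype(int); q=proj(C,[[.588,-.180,.08]])[0].astype(int); print(p,q)
cr=lambda I,p:cv2.resize(I[p[1]-30:p[1]+30,p[0]-20:p[0]+20],(400,600),interpolation=2)
cv2.imwrite('pics/s4c.png',np.hstack([cr(S,p),cr(T,q)]))
E
```

```text
9.7833 [ 0.58823696 -0.17930111  0.2338894 ] [3.14124628e+00 2.07340430e-04 1.66851431e+00] [-0.22560647  0.08736549 -2.09406958]
9.8333 [ 0.58828318 -0.1793143   0.23406825] [3.14095121e+00 3.81896409e-04 1.66854164e+00] [ 0.09942501 -0.292926   -1.57697674]
9.8833 [ 0.58831182 -0.17933555  0.2341993 ] [3.14077705e+00 5.00976561e-04 1.66851061e+00] [-0.47653672 -0.89433981 -2.66053409]
9.9333 [ 0.58827513 -0.17936513  0.23413897] [3.14090196e+00 4.42610612e-04 1.66847826e+00] [ 0.23341561  0.16469788 -1.4796608 ]
rows shift (old yaw) [-0.01 -0.03  0.21] (new yaw) [-0.01 -0.03  0.21] wz 0.01
[205 225] [430 175]
```

View pics/s4c.png

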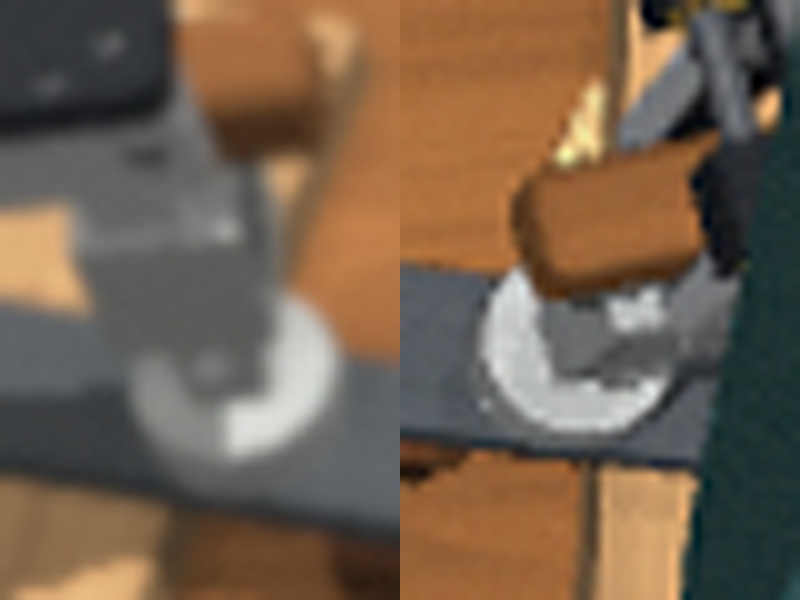

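Both crops show the sleeve hanging just over the square, roughly centred. I'll come down gently now.

carry_out(
  deltas=[
    {"dx": 0, "dy": -0.02, "dz": 0.15, "wx": 0, "wy": 0, "wz": 0, "gripper": 255},
    {"dx": 0, "dy": 0, "dz": 0.15, "wx": 0, "wy": 0, "wz": 0, "gripper": 255},
    {"dx": 0, "dy": 0, "dz": 0.1, "wx": 0, "wy": 0, "wz": 0, "gripper": 255},
    {"dx": 0, "dy": 0, "dz": 0, "wx": 0, "wy": 0, "wz": 0, "gripper": 255},
    {"dx": 0, "dy": 0, "dz": 0, "wx": 0, "wy": 0, "wz": 0, "gripper": 255},
    {"dx": 0, "dy": 0, "dz": 0, "wx": 0, "wy": 0, "wz": 0, "gripper": 255},
  ],
)

```text
time: 10.48
tool_pos: [0.5878, -0.1795, 0.2257]
ee_rot: [-3.142, 0.0, 1.668]
wrist_force: [-0.2, -0.1, -2.5]
width: 0.0261
finger_force: 30.0
```

carry_out(
  deltas=[
    {"dx": 0, "dy": 0, "dz": 0.05, "wx": 0, "wy": 0, "wz": 0, "gripper": 255},
    {"dx": 0, "dy": 0, "dz": 0.05, "wx": 0, "wy": 0, "wz": 0, "gripper": 255},
    {"dx": 0, "dy": 0, "dz": 0, "wx": 0, "wy": 0, "wz": 0, "gripper": 255},
    {"dx": 0, "dy": 0, "dz": 0, "wx": 0, "wy": 0, "wz": 0, "gripper": 255},
  ],
)

```text
time: 10.82
tool_pos: [0.5877, -0.1795, 0.2236]
ee_rot: [-3.141, 0.0, 1.668]
wrist_force: [0.4, -0.2, -2.0]
width: 0.0255
finger_force: 30.0
```

carry_out(
  deltas=[
    {"dx": 0, "dy": 0, "dz": 0.05, "wx": 0, "wy": 0, "wz": 0, "gripper": 255},
    {"dx": 0, "dy": 0, "dz": 0.05, "wx": 0, "wy": 0, "wz": 0, "gripper": 255},
    {"dx": 0, "dy": 0, "dz": 0, "wx": 0, "wy": 0, "wz": 0, "gripper": 255},
    {"dx": 0, "dy": 0, "dz": 0, "wx": 0, "wy": 0, "wz": 0, "gripper": 255},
  ],
)

```text
time: 11.15
tool_pos: [0.5877, -0.1795, 0.2215]
ee_rot: [-3.141, -0.0, 1.668]
wrist_force: [-0.1, 0.3, -3.6]
width: 0.0258
finger_force: 30.0
```

carry_out(
  deltas=[
    {"dx": 0, "dy": 0, "dz": 0.05, "wx": 0, "wy": 0, "wz": 0, "gripper": 255},
    {"dx": 0, "dy": 0, "dz": 0.05, "wx": 0, "wy": 0, "wz": 0, "gripper": 255},
    {"dx": 0, "dy": 0, "dz": 0, "wx": 0, "wy": 0, "wz": 0, "gripper": 255},
    {"dx": 0, "dy": 0, "dz": 0, "wx": 0, "wy": 0, "wz": 0, "gripper": 255},
  ],
)

```text
time: 11.48
tool_pos: [0.5877, -0.1795, 0.2195]
ee_rot: [-3.141, -0.0, 1.668]
wrist_force: [-1.2, -0.5, -2.4]
width: 0.0257
finger_force: 30.0
```

carry_out(
  deltas=[
    {"dx": 0, "dy": 0, "dz": 0.05, "wx": 0, "wy": 0, "wz": 0, "gripper": 255},
    {"dx": 0, "dy": 0, "dz": 0.05, "wx": 0, "wy": 0, "wz": 0, "gripper": 255},
    {"dx": 0, "dy": 0, "dz": 0, "wx": 0, "wy": 0, "wz": 0, "gripper": 255},
    {"dx": 0, "dy": 0, "dz": 0, "wx": 0, "wy": 0, "wz": 0, "gripper": 255},
  ],
)

```text
time: 11.82
tool_pos: [0.5877, -0.1795, 0.2175]
ee_rot: [-3.141, -0.0, 1.668]
wrist_force: [-0.1, -0.3, -2.0]
width: 0.0258
finger_force: 30.0
```

The sleeve is on the square with no resistance, with its mouth about 7 mm below the square's top. The ball comes next, so I'll go slowly with a slight turning feel.

carry_out(
  deltas=[
    {"dx": 0, "dy": 0, "dz": 0.05, "wx": 0, "wy": 0, "wz": 0.2, "gripper": 255},
    {"dx": 0, "dy": 0, "dz": 0, "wx": 0, "wy": 0, "wz": -0.4, "gripper": 255},
    {"dx": 0, "dy": 0, "dz": 0.05, "wx": 0, "wy": 0, "wz": 0.2, "gripper": 255},
    {"dx": 0, "dy": 0, "dz": 0, "wx": 0, "wy": 0, "wz": 0, "gripper": 255},
    {"dx": 0, "dy": 0, "dz": 0, "wx": 0, "wy": 0, "wz": 0, "gripper": 255},
  ],
)

```text
time: 12.23
tool_pos: [0.5881, -0.1796, 0.216]
ee_rot: [3.14, 0.0, 1.667]
wrist_force: [2.0, 0.5, -1.1]
width: 0.0257
finger_force: 30.0
```

carry_out(
  deltas=[
    {"dx": 0, "dy": 0, "dz": 0.05, "wx": 0, "wy": 0, "wz": 0, "gripper": 255},
    {"dx": 0, "dy": 0, "dz": 0.05, "wx": 0, "wy": 0, "wz": 0, "gripper": 255},
    {"dx": 0, "dy": 0, "dz": 0, "wx": 0, "wy": 0, "wz": 0, "gripper": 255},
    {"dx": 0, "dy": 0, "dz": 0, "wx": 0, "wy": 0, "wz": 0, "gripper": 255},
  ],
)

```text
time: 12.57
tool_pos: [0.5883, -0.1796, 0.214]
ee_rot: [3.14, 0.001, 1.668]
wrist_force: [3.0, -1.2, -0.2]
width: 0.026
finger_force: 30.0
```

carry_out(
  deltas=[
    {"dx": 0, "dy": 0, "dz": 0.05, "wx": 0, "wy": 0, "wz": 0, "gripper": 255},
    {"dx": 0, "dy": 0, "dz": 0.05, "wx": 0, "wy": 0, "wz": 0, "gripper": 255},
    {"dx": 0, "dy": 0, "dz": 0, "wx": 0, "wy": 0, "wz": 0, "gripper": 255},
    {"dx": 0, "dy": 0, "dz": 0, "wx": 0, "wy": 0, "wz": 0, "gripper": 255},
  ],
)

```text
time: 12.9
tool_pos: [0.588, -0.1795, 0.2114]
ee_rot: [3.141, 0.0, 1.668]
wrist_force: [4.1, 0.1, -2.1]
width: 0.0258
finger_force: 30.0
```

carry_out(
  deltas=[
    {"dx": 0, "dy": 0, "dz": 0.05, "wx": 0, "wy": 0, "wz": 0, "gripper": 255},
    {"dx": 0, "dy": 0, "dz": 0.05, "wx": 0, "wy": 0, "wz": 0, "gripper": 255},
    {"dx": 0, "dy": 0, "dz": 0.05, "wx": 0, "wy": 0, "wz": 0, "gripper": 255},
    {"dx": 0, "dy": 0, "dz": 0, "wx": 0, "wy": 0, "wz": 0, "gripper": 255},
    {"dx": 0, "dy": 0, "dz": 0, "wx": 0, "wy": 0, "wz": 0, "gripper": 255},
  ],
)

```text
time: 13.32
tool_pos: [0.5877, -0.1795, 0.2083]
ee_rot: [-3.141, -0.0, 1.668]
wrist_force: [3.4, -0.2, -1.8]
width: 0.026
finger_force: 30.0
```

carry_out(
  deltas=[
    {"dx": 0, "dy": 0, "dz": 0.05, "wx": 0, "wy": 0, "wz": 0, "gripper": 255},
    {"dx": 0, "dy": 0, "dz": 0.05, "wx": 0, "wy": 0, "wz": 0, "gripper": 255},
    {"dx": 0, "dy": 0, "dz": 0.05, "wx": 0, "wy": 0, "wz": 0, "gripper": 255},
    {"dx": 0, "dy": 0, "dz": 0, "wx": 0, "wy": 0, "wz": 0, "gripper": 255},
    {"dx": 0, "dy": 0, "dz": 0, "wx": 0, "wy": 0, "wz": 0, "gripper": 255},
  ],
)

```text
time: 13.73
tool_pos: [0.5876, -0.1795, 0.2053]
ee_rot: [-3.141, -0.0, 1.668]
wrist_force: [4.2, -0.4, -2.2]
width: 0.0256
finger_force: 30.0
```

carry_out(
  deltas=[
    {"dx": 0, "dy": 0, "dz": 0.05, "wx": 0, "wy": 0, "wz": 0, "gripper": 255},
    {"dx": 0, "dy": 0, "dz": 0.05, "wx": 0, "wy": 0, "wz": 0, "gripper": 255},
    {"dx": 0, "dy": 0, "dz": 0, "wx": 0, "wy": 0, "wz": 0, "gripper": 255},
    {"dx": 0, "dy": 0, "dz": 0, "wx": 0, "wy": 0, "wz": 0, "gripper": 255},
  ],
)

```text
time: 14.07
tool_pos: [0.5875, -0.1795, 0.2031]
ee_rot: [-3.141, -0.0, 1.668]
wrist_force: [3.9, 0.2, -3.8]
width: 0.0258
finger_force: 30.0
```

carry_out(
  deltas=[
    {"dx": 0, "dy": 0, "dz": 0.05, "wx": 0, "wy": 0, "wz": 0, "gripper": 255},
    {"dx": 0, "dy": 0, "dz": 0.05, "wx": 0, "wy": 0, "wz": 0, "gripper": 255},
    {"dx": 0, "dy": 0, "dz": 0, "wx": 0, "wy": 0, "wz": 0, "gripper": 255},
    {"dx": 0, "dy": 0, "dz": 0, "wx": 0, "wy": 0, "wz": 0, "gripper": 255},
  ],
)

```text
time: 14.4
tool_pos: [0.5873, -0.1795, 0.2009]
ee_rot: [-3.14, -0.0, 1.668]
wrist_force: [4.0, -0.2, -4.9]
width: 0.0255
finger_force: 30.0
```

carry_out(
  deltas=[
    {"dx": 0, "dy": 0, "dz": 0.05, "wx": 0, "wy": 0, "wz": 0, "gripper": 255},
    {"dx": 0, "dy": 0, "dz": 0, "wx": 0, "wy": 0, "wz": 0, "gripper": 255},
    {"dx": 0, "dy": 0, "dz": 0, "wx": 0, "wy": 0, "wz": 0, "gripper": 255},
  ],
)

```text
time: 14.65
tool_pos: [0.5874, -0.1795, 0.2]
ee_rot: [-3.14, -0.0, 1.668]
wrist_force: [3.2, 0.1, -5.9]
width: 0.0254
finger_force: 30.0
```

carry_out(
  deltas=[
    {"dx": 0, "dy": 0, "dz": 0.05, "wx": 0, "wy": 0, "wz": 0, "gripper": 255},
    {"dx": 0, "dy": 0, "dz": 0, "wx": 0, "wy": 0, "wz": 0, "gripper": 255},
    {"dx": 0, "dy": 0, "dz": 0, "wx": 0, "wy": 0, "wz": 0, "gripper": 255},
  ],
)

```text
time: 14.9
tool_pos: [0.5874, -0.1795, 0.1994]
ee_rot: [-3.14, -0.0, 1.668]
wrist_force: [2.0, 0.6, -4.1]
width: 0.0258
finger_force: 30.0
```

carry_out(
  deltas=[
    {"dx": 0, "dy": 0, "dz": 0.05, "wx": 0, "wy": 0, "wz": 0, "gripper": 255},
    {"dx": 0, "dy": 0, "dz": 0, "wx": 0, "wy": 0, "wz": 0, "gripper": 255},
    {"dx": 0, "dy": 0, "dz": 0, "wx": 0, "wy": 0, "wz": 0, "gripper": 255},
  ],
)

```text
time: 15.15
tool_pos: [0.5874, -0.1796, 0.1988]
ee_rot: [-3.141, 0.0, 1.668]
wrist_force: [0.5, 1.1, -2.8]
width: 0.0261
finger_force: 30.0
```

carry_out(
  deltas=[
    {"dx": 0, "dy": 0, "dz": 0.05, "wx": 0, "wy": 0, "wz": 0, "gripper": 255},
    {"dx": 0, "dy": 0, "dz": 0, "wx": 0, "wy": 0, "wz": 0, "gripper": 255},
    {"dx": 0, "dy": 0, "dz": 0, "wx": 0, "wy": 0, "wz": 0, "gripper": 255},
  ],
)

```text
time: 15.4
tool_pos: [0.5874, -0.1796, 0.1986]
ee_rot: [-3.141, 0.0, 1.668]
wrist_force: [-1.9, 0.9, 3.4]
width: 0.0258
finger_force: 30.0
```

The height of 0.1986 m matches the predicted home position, and an upward force is starting. I'll press a bit more.

carry_out(
  deltas=[
    {"dx": 0, "dy": 0, "dz": 0.05, "wx": 0, "wy": 0, "wz": 0, "gripper": 255},
    {"dx": 0, "dy": 0, "dz": 0, "wx": 0, "wy": 0, "wz": 0, "gripper": 255},
    {"dx": 0, "dy": 0, "dz": 0, "wx": 0, "wy": 0, "wz": 0, "gripper": 255},
    {"dx": 0, "dy": 0, "dz": 0, "wx": 0, "wy": 0, "wz": 0, "gripper": 255},
  ],
)

```text
time: 15.73
tool_pos: [0.5874, -0.1796, 0.1986]
ee_rot: [3.142, 0.001, 1.668]
wrist_force: [-3.1, 1.1, 7.1]
width: 0.0256
finger_force: 30.0
```

carry_out(
  deltas=[
    {"dx": 0, "dy": 0, "dz": 0.03, "wx": 0, "wy": 0, "wz": 0, "gripper": 255},
    {"dx": 0, "dy": 0, "dz": 0, "wx": 0, "wy": 0, "wz": 0, "gripper": 255},
    {"dx": 0, "dy": 0, "dz": 0, "wx": 0, "wy": 0, "wz": 0, "gripper": 255},
    {"dx": 0, "dy": 0, "dz": 0, "wx": 0, "wy": 0, "wz": 0, "gripper": 255},
  ],
)

```text
time: 16.07
tool_pos: [0.5874, -0.1796, 0.1986]
ee_rot: [3.141, 0.001, 1.668]
wrist_force: [-5.5, 0.5, 8.4]
width: 0.0254
finger_force: 30.0
```

It is firm on the shoulder: the height no longer changes as the force rises. I'll ease off, open and retreat straight up.

carry_out(
  deltas=[
    {"dx": 0, "dy": 0, "dz": -0.05, "wx": 0, "wy": 0, "wz": 0, "gripper": 255},
    {"dx": 0, "dy": 0, "dz": 0, "wx": 0, "wy": 0, "wz": 0, "gripper": 0},
    {"dx": 0, "dy": 0, "dz": 0, "wx": 0, "wy": 0, "wz": 0, "gripper": 0},
    {"dx": 0, "dy": 0, "dz": 0, "wx": 0, "wy": 0, "wz": 0, "gripper": 0},
    {"dx": 0, "dy": 0, "dz": 0, "wx": 0, "wy": 0, "wz": 0, "gripper": 0},
    {"dx": 0, "dy": 0, "dz": 0, "wx": 0, "wy": 0, "wz": 0, "gripper": 0},
    {"dx": 0, "dy": 0, "dz": 0, "wx": 0, "wy": 0, "wz": 0, "gripper": 0},
    {"dx": 0, "dy": 0, "dz": 0, "wx": 0, "wy": 0, "wz": 0, "gripper": 0},
    {"dx": 0, "dy": 0, "dz": 0, "wx": 0, "wy": 0, "wz": 0, "gripper": 0},
    {"dx": 0, "dy": 0, "dz": 0, "wx": 0, "wy": 0, "wz": 0, "gripper": 0},
    {"dx": 0, "dy": 0, "dz": 0, "wx": 0, "wy": 0, "wz": 0, "gripper": 0},
  ],
)

```text
time: 16.98
tool_pos: [0.5878, -0.1795, 0.1971]
ee_rot: [3.142, 0.0, 1.668]
wrist_force: [0.2, -0.4, 0.3]
width: 0.0886
finger_force: 0.0
```

carry_out(
  deltas=[
    {"dx": 0, "dy": 0, "dz": -0.3, "wx": 0, "wy": 0, "wz": 0, "gripper": 0},
    {"dx": 0, "dy": 0, "dz": -0.5, "wx": 0, "wy": 0, "wz": 0, "gripper": 0},
    {"dx": 0, "dy": 0, "dz": -1, "wx": 0, "wy": 0, "wz": 0, "gripper": 0},
    {"dx": 0, "dy": 0, "dz": -1, "wx": 0, "wy": 0, "wz": 0, "gripper": 0},
    {"dx": 0, "dy": 0, "dz": -1, "wx": 0, "wy": 0, "wz": 0, "gripper": 0},
    {"dx": 0, "dy": 0, "dz": -1, "wx": 0, "wy": 0, "wz": 0, "gripper": 0},
    {"dx": -1, "dy": 0, "dz": -0.5, "wx": 0, "wy": 0, "wz": 0, "gripper": 0},
    {"dx": -1, "dy": 0, "dz": 0, "wx": 0, "wy": 0, "wz": 0, "gripper": 0},
    {"dx": -1, "dy": 0, "dz": 0, "wx": 0, "wy": 0, "wz": 0, "gripper": 0},
    {"dx": 0, "dy": 0, "dz": 0, "wx": 0, "wy": 0, "wz": 0, "gripper": 0},
    {"dx": 0, "dy": 0, "dz": 0, "wx": 0, "wy": 0, "wz": 0, "gripper": 0},
  ],
)

```text
time: 17.9
tool_pos: [0.5935, -0.24, 0.3038]
ee_rot: [3.141, 0.0, 1.667]
wrist_force: [0.3, -0.5, 0.0]
width: 0.0942
finger_force: 0.0
```

```bash
python3 - <<'E'
from h import *
import pickle
o=robot.get_obs();print(o['time'],o['tool_pos'],o['wrist_force'],o['width'])
S,D=snap('scene','s5.png'); W,C=snap('wrist','w5.png')
q=proj(C,[[.588,-.180,.12]])[0].astype(int);print(q, proj(D,[[.588,-.180,.135],[.588,-.180,.055]]), ray(C,(0,0))[0])
cr=lambda I,p,w,h:cv2.resize(I[max(p[1]-h,0):max(p[1]-h,0)+2*h,p[0]-w:p[0]+w],(400,600),interpolation=2)
cv2.imwrite('pics/s5c.png',np.hstack([cr(S,(205,210),40,60),cr(W,q,80,120)]))
E
```

```text
17.9 [ 0.59352023 -0.23995752  0.30382483] [ 0.27884982 -0.52047845  0.00672911] 0.0941992122665474
[322 132] [[200.09907778 210.73984647]
 [208.00457111 231.24759797]] [ 0.58765144 -0.17365969  0.38544975]
```

View pics/s5c.png

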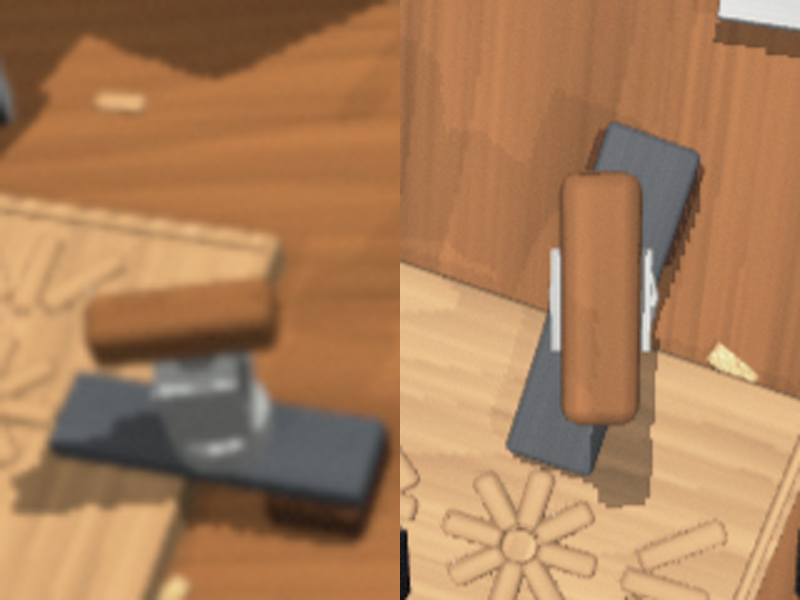

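The key stands upright on the screw, centred over the collar with its mouth down on the shoulder. The bar appears at scene crop (180,320) and wrist crop (600,300), and the gripper is well clear. I'm handing in the job.

```bash
python3 -c "
from bench import robot
print(robot.close_job())"
```

```text
the job is handed in; nothing more can be done
None
```

The T-handled key stands upright and released on the clamp screw; it stopped at the predicted home height after a brief downward pull that fits the ball clicking in, nothing else was touched as far as I could see, and the job was handed in at about 18 s, with no verdict returned.

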